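# Unlock the sprung knife drawer

### The job

The kitchen's knife drawer is locked. Take the key out of its stand, put it in the lock on top of the knife safe, feel with a light touch for the slot until the key goes fully home, then turn it clockwise until the hidden bolt lets go and the drawer springs out. Do not force the key, leave it standing fully home in the lock, and do not disturb the things standing around.

Things in the scene. Friction and masses are not known exactly. Their poses are not given: they have to be found in the camera images.
- key_grip (a point): Upright key: the centre of its flat black plastic bow (36 mm wide, 10 mm thick, from 37 to 85 mm above the tip), 61 mm above the tip on the key's axis. z up along the key, x along the widths of bow and blade (one plane), y through their thickness: pinch across y. Half a turn about z gives the same key. About 90 g. A small wire loop on top ends 95 mm above the tip.
- key_tip (a point): End of the key's blade, on its axis; axes as key_grip. Upward from it: flat steel blade 20 mm wide, 6 mm thick, 14 mm long; round shank 21 mm in diameter from 14 to 32 mm; shoulder disc 38 mm in diameter from 32 to 37 mm; then the bow.
- key_stand_top (a point): Fixed white block, 64 x 64 x 46 mm tall, in which the key stands; this point is the centre of its top, at the mouth of a round 25 mm hole, z up. The key's shoulder rests on the top, its tip 14 mm above the table; it is loose in the hole: lift it straight up by at least 40 mm.
- lock_mouth (a point): Lock: square steel boss 52 x 52 mm, 12 mm proud of the knife safe's top. The point is the centre of its round hole at the boss's top face, 102 mm above the table. z up, x towards the safe's back. A 45 degree cone, 29 mm wide at the top, narrows to an 22.2 mm bore 3.5 mm down. The key is fully home when its shoulder rests on the boss, tip 32 mm below this point.
- core_face (a point): Centre of the brass lock core's face, 20 mm down the hole; axes fixed, as lock_mouth. Its straight slot (8 mm wide, 16 mm deep, through the axis) starts at an unmeasured angle, within 0.55 rad either way of x. The blade rests on this face until lined up within about 0.05 to 0.1 rad, then can go 12 mm deeper. Core friction is 0.07 N m: pressing hard drags it round with the key.
- bolt_place (a point): Where the hidden bolt is, inside the safe under the lock; axes as lock_mouth. Turning the core clockwise (seen from above) draws it; it lets go when the slot is 0.8 rad clockwise of x, and the core meets a hard stop at 1.15 rad. A press of 5 N and a torque of 0.15 N m are enough; over 35 N of contact force between key and safe, the squeeze of the slot's walls included, counts as forcing.
- knife_safe: Knife safe, a fixed aluminium box 280 (x) x 240 (y) x 90 mm tall; origin at the centre of its underside, z up, the drawer's front on its -x side. The lock is on its flat top, 50 mm from the middle towards -x.
- drawer (a joint): How far the knife drawer is out, m: 0 locked shut, 0.06 fully sprung out towards the safe's -x. Front 230 x 78 mm. A spring pushes it with about 6 N.
- pepper_mill_center (a point): Dark wooden pepper mill, 56 mm in diameter, 130 mm tall; this point is its middle, half-way up. Leave it standing.
- bowl_center (a point): Small steel bowl, 120 mm in diameter, 50 mm tall; this point is its middle, half-way up. Leave it standing.
- spice_jar_center (a point): Amber spice jar with a steel cap, 56 mm in diameter, 90 mm tall; this point is its middle, half-way up. Leave it standing.
Mind the look-alikes: they are no part of the job. What is shaped like the part that bears key_grip but blue or purple is not meant.

How it is judged:
By the outcome, as a careful person would: the job done as asked, in the order asked, and still so for the second after the job is handed in, with the robot touching nothing.
It also fails if it takes over 72 s, if anything falls off the work surface, if the arm or the gripper's body presses on something with over 40 N, if the wrist force passes 120 N, or if a joint passes its speed limit or range.

### The arm

A 6-joint arm with a two-finger parallel gripper is mounted at the origin on the work surface. World frame = base frame: x ahead of the robot, y to its left, z up, the work surface at z = 0. Lengths are in m, angles in rad, forces in N, time in s.
With the tool pointing down it reaches from about 0.425 to 1.125 m from the base axis. Payload 14.9 kg.
Tool frame: the origin (TCP) lies at the very end of the fingers, on their centre line; the grasp point (between the pads) lies 19 mm behind it; z points along the fingers, y is the direction in which the jaws open and shut (so a half turn about z gives the same grasp; the last joint's range is limited). The gripper opens to 91 mm and grips with 3 to 60 N. Pads are 32 mm wide; open, the fingers measure 118 mm over their backs; the gripper's body (76 mm by 178 mm) begins 60 mm behind the grasp point.
Start: joints at [1.086, 0.379, 1.734, -0, 1.028, -0.033], TCP at [0.306, 0.63, 0.214] pointing down, gripper open.
Joint ranges: [-2.77, 2.77], [-0.74, 2.19], [0, 2.66], [-1.06, 4.2], [0.31, 2.87], [-3.08, 3.08]. Speed limits (rad/s): [1.89, 1.89, 2.39, 3.14, 3.14, 3.14].

### API

Orientations are given as a unit quaternion [x, y, z, w].
In Python, from rig import monitor, vision, job gives the robot as it stands.
- The arm moves only by the tool arm_command, never from a script. Its argument "increments" is a list that holds one entry, the list of rows, each a list of 7 numbers: the shift along the world's x, y, z in mm, then the turn, a rotation vector about the world's x, y, z in rad, then the opening, from 0 (shut) to 1 (fully open). A call has 1 to 20 rows; each row is the pose to reach, as a shift and turn from the pose measured when the call began; what a row does not reach only later rows make up. A row lasts 1/12 s, in which the tool goes at most 41.7 mm and 7.16 degrees, less where a joint would pass 70% of its speed; a pose out of reach is approached as far as the arm can. A call with a gripper value outside its range is refused whole. The fingers move at their own pace and stop on an object; "grip_force" is the grip in N (left out, the last holds). Time passes only in rows, so rows that repeat a pose let the fingers close. It gives the time, the measured TCP pose, the force and the opening at its end, in the units of the state.
- monitor.observe(): the state, without advancing time (a new reading comes with each control period).
- vision.read_camera(name): name is "scene" or "top" or "wrist"; returns the picture (420x560x3 uint8, red, green, blue); there is no depth.
- vision.get_calibration(name): a dict with "intrinsics" (3x3 intrinsics, pixels), "extrinsics" (4x4, takes a point from camera to world coordinates); the wrist camera has in their place "hand_eye" (4x4, takes a point from camera to tool coordinates, whose origin is the TCP and whose axes are the flange's). Camera axes: x right, y up, looking along -z (the intrinsics and any distortion apply to the point x, -y, -z); pixel columns grow to the right and rows downward; lengths in m; the calibration is good to about 2 mm. A picture is of the moment at which its call begins: read the wrist's pose just before it. get_calibration takes no time and is no camera call.
- job.close_job(): hands the job in, once; it reports no verdict.
The state is a dict: "clock": time; "joint_positions": joint angles; "qvel": joint speeds; "joint_efforts": joint torques, N m; "tool_pos": TCP position; "eef_rot": TCP orientation; "wrist_force": force on the tool from outside, world axes, zero at the start; "moment": the same for the moment, N m; "width": finger opening in m.
Only numpy, scipy, OpenCV 4.12 (cv2) and the standard library are available. Lean on these libraries where they do the work, as an engineer would, in place of code of your own. Each camera call takes 0.05 s, during which the arm holds its last target. There are 200 camera calls.

## Working session

There is one attempt and no reset: what is moved stays moved. The work goes in short steps, Python scripts to look and compute and a tool call to move; the robot and the scene stay as the last step left them, time stands still between calls to the robot, and variables do not carry over. Pictures are saved under pics/ and viewed, about 8 in all and at most 12, crops included, and the job is handed in when it is done.

Besides the shell and the picture viewer there is one more tool, called as a command line: name --argument value ..., lists and objects as JSON in quotes. arm_command: Moves the arm, as the interface text tells. Its arguments: {"type":"object","properties":{"increments":{"type":"array","items":{"type":"array","items":{"type":"array","items":{"type":"number"}}}},"grip_force":{"type":"number"}},"required":["increments"]}

```bash
mkdir -p pics; ls
cat > h.py <<'E'
import numpy as np, cv2
from rig import monitor, vision, job
from scipy.spatial.transform import Rotation as R
def snap(n,f):
    s=monitor.observe(); im=vision.read_camera(n); cv2.imwrite('pics/'+f,im[:,:,::-1].copy()); np.save('pics/'+f+'.npy',dict(im=im,s=s,n=n),allow_pickle=True); return im,s
def cam(n,s=None):
    c=vision.get_calibration(n); K=np.array(c['intrinsics'])
    if 'extrinsics' in c: T=np.array(c['extrinsics'])
    else:
        W=np.eye(4); W[:3,:3]=R.from_quat(s['eef_rot']).as_matrix(); W[:3,3]=s['tool_pos']; T=W@np.array(c['hand_eye'])
    return K,T,c
def ray(n,uv,z,s=None):
    K,T,c=cam(n,s); d=np.array(c.get('distortion',c.get('dist',np.zeros(5))),float)
    p=cv2.undistortPoints(np.array([[uv]],float),K,d)[0,0]
    v=T[:3,:3]@np.array([p[0],-p[1],-1]); o=T[:3,3]
    return o+v*(z-o[2])/v[2]
def proj(n,P,s=None):
    K,T,c=cam(n,s); q=T[:3,:3].T@(np.array(P)-T[:3,3]); q=K@np.array([q[0],-q[1],-q[2]]); return q[:2]/q[2]
E
python3 - <<'E'
from h import *
a,_=snap('scene','s1.png'); b,_=snap('top','t1.png')
for n in('scene','top','wrist'): print(n,vision.get_calibration(n))
print(monitor.observe())
E
```

```text
pics
scene {'intrinsics': array([[489.35784943,   0.        , 280.58581573],
       [  0.        , 489.35784943, 201.53807382],
       [  0.        ,   0.        ,   1.        ]]), 'extrinsics': array([[ 0.008913  , -0.71598781,  0.69805588,  1.58695229],
       [ 0.99984963,  0.01676579,  0.00443009,  0.00661834],
       [-0.01487535,  0.69791143,  0.71602958,  1.07401183],
       [ 0.        ,  0.        ,  0.        ,  1.        ]])}
top {'intrinsics': array([[410.96494158,   0.        , 279.51030156],
       [  0.        , 410.96494158, 203.82376916],
       [  0.        ,   0.        ,   1.        ]]), 'extrinsics': array([[ 0.01766113,  0.98968793, -0.14214738,  0.43040378],
       [-0.99974729,  0.01550238, -0.01627988, -0.02717626],
       [-0.01390838,  0.14239898,  0.98971162,  1.25883066],
       [ 0.        ,  0.        ,  0.        ,  1.        ]])}
wrist {'intrinsics': array([[332.13291627,   0.        , 279.42499588],
       [  0.        , 332.13291627, 209.20834281],
       [  0.        ,   0.        ,   1.        ]]), 'hand_eye': array([[ 6.57978194e-04,  9.66071885e
[... 289 characters left out ...]
0000000e+00]])}
{'clock': 0.1, 'joint_positions': array([ 1.08568983e+00,  3.79354324e-01,  1.73472850e+00, -1.70461643e-05,
        1.02849196e+00, -3.32864294e-02]), 'qvel': array([-0.00167078, -0.00196252, -0.00105689, -0.00206386,  0.00114981,
        0.00059156]), 'joint_efforts': array([-5.17432891e-04, -7.65039110e+01, -4.35294485e+01,  6.51295111e-02,
        3.99304822e-02, -2.13746392e-05]), 'tool_pos': array([0.30545562, 0.62944077, 0.21335207]), 'eef_rot': array([ 2.23989045e-01,  9.74591538e-01, -4.76536477e-04, -1.18808792e-04]), 'wrist_force': array([-0.03587439, -0.97930204, -0.46028669]), 'moment': array([ 0.04244489,  0.02844232, -0.02705513]), 'width': 0.09105996496217686}
```

View pics/s1.png

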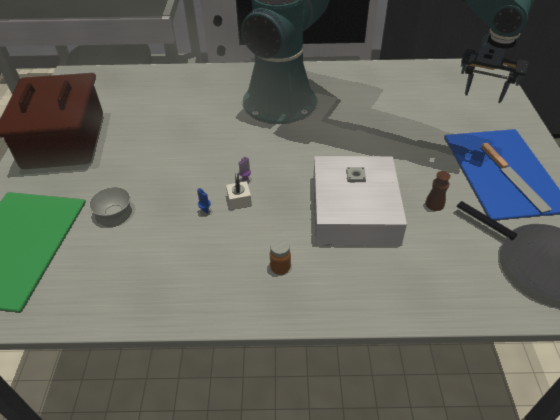

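View pics/t1.png

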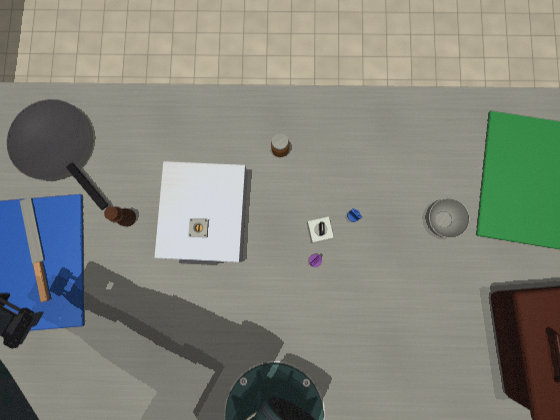

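Top view: the white stand is at (320,229) with a black key in it. There are look-alikes: blue at (355,215) and purple at (315,260). The black one in the stand fits; the lock is at (199,228). I'll confirm with an enlarged crop.

Run:
```python
from h import *
a=cv2.imread('pics/s1.png'); b=cv2.imread('pics/t1.png')
c1=cv2.resize(b[200:270,290:370],None,fx=5,fy=5,interpolation=cv2.INTER_CUBIC)
c2=cv2.resize(a[155:225,195:275],None,fx=5,fy=5,interpolation=cv2.INTER_CUBIC)
cv2.imwrite('pics/c1.png',np.hstack([c1,c2]))
print('stand',ray('top',(320,229.5),.046),ray('scene',(239,191),.046))
print('keytop',ray('top',(321,228),.1))
print('lock',ray('top',(199,228),.102),ray('scene',(356,174),.102))
for p in [(165,163),(246,165),(240,262),(155,258)]: print('safe',ray('top',p,.09))
for n,p,z in [('mill',(112,214),.13),('jar',(280,140),.09),('blue',(355,215),.07),('purple',(315,260),.07)]: print(n,ray('top',p,z))
```

```text
stand [ 0.52992324 -0.12807047  0.046     ] [ 0.53764458 -0.12418911  0.046     ]
keytop [ 0.52977647 -0.12638003  0.1       ]
lock [0.52392304 0.21831215 0.102     ] [0.53202332 0.22219035 0.102     ]
safe [0.71372892 0.32934278 0.09      ]
safe [0.71113033 0.0918066  0.09      ]
safe [0.4308084  0.10054076 0.09      ]
safe [0.43776996 0.34191939 0.09      ]
mill [0.55664367 0.45678175 0.13      ]
jar [ 0.78779959 -0.00604174  0.09      ]
blue [ 0.57179865 -0.22741638  0.07      ]
purple [ 0.44027403 -0.11209807  0.07      ]
```

View pics/c1.png

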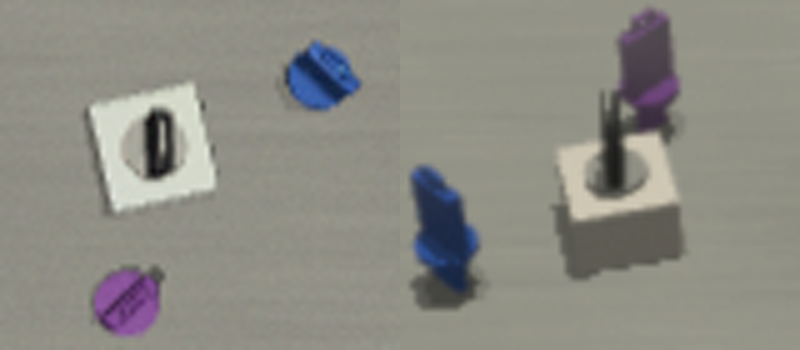

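Crop confirms: the black key stands in the white stand, bow plane roughly along world x; blue and purple ones stand loose nearby and are decoys. I'll go above the key.

arm_command --increments '[[[40,-130,0,0,0,0.1,1],[80,-260,0,0,0,0.2,1],[225,-755,-5,0,0,0.45,1],[225,-755,-5,0,0,0.45,1],[225,-755,-5,0,0,0.45,1],[225,-755,-5,0,0,0.45,1],[225,-755,-5,0,0,0.45,1],[225,-755,-5,0,0,0.45,1],[225,-755,-5,0,0,0.45,1],[225,-755,-5,0,0,0.45,1],[225,-755,-5,0,0,0.45,1],[225,-755,-5,0,0,0.45,1],[225,-755,-5,0,0,0.45,1],[225,-755,-5,0,0,0.45,1],[225,-755,-5,0,0,0.45,1],[225,-755,-5,0,0,0.45,1],[225,-755,-5,0,0,0.45,1],[225,-755,-5,0,0,0.45,1],[225,-755,-5,0,0,0.45,1],[225,-755,-5,0,0,0.45,1]]]'

```text
clock: 1.77
tool_pos: [0.5319, -0.1306, 0.2084]
eef_rot: [0.003, 1.0, -0.001, 0.0]
wrist_force: [-0.4, 1.2, 0.3]
width: 0.0915
```

Run:
```python
from h import *
im,s=snap('wrist','w1.png'); print(s['tool_pos'],s['eef_rot'],s['qvel'],s['wrist_force'])
```

```text
[ 0.53189355 -0.13058896  0.20844452] [ 2.57328255e-03  9.99996079e-01 -9.87822062e-04  4.93493074e-04] [ 0.07719112 -0.02962925  0.0532952   0.01778085  0.00683264  0.09761419] [-0.39664646  1.15688516  0.28077251]
```

View pics/w1.png

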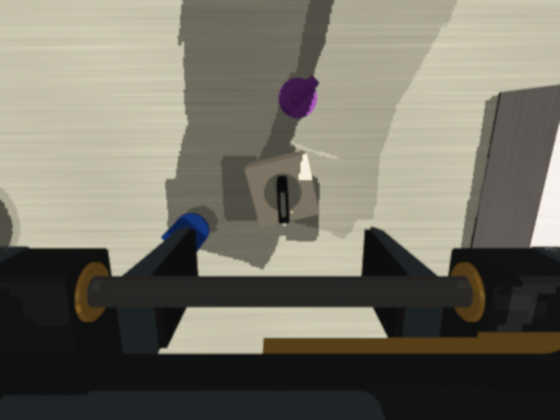

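Run:
```python
from h import *
d=np.load('pics/w1.png.npy',allow_pickle=True).item(); im,s=d['im'],d['s']
c=cv2.resize(im[145:245,225:345,::-1],None,fx=6,fy=6,interpolation=cv2.INTER_CUBIC); cv2.imwrite('pics/w1c.png',c)
g=im.max(2).astype(int)
print(g[170:226:3,274:296])
```

```text
[[123 123 124 123 123 123 123 123 123 123 123 124 123 124 123 124 123 124
  124 123 123 123]
 [121 119 115 112 109 107 104 104 105 104 104 105 107 111 115 118 120 121
  121 122 123 122]
 [ 88  81  73  59  45  35  33  33  34  31  31  38  54  72  80  83  86  90
   98 108 116 120]
 [ 78  74  59  34  14   9   9   9  10  10   9  13  31  56  72  78  78  80
   80  79  80  88]
 [ 76  71  53  29  13   9  10   8   9   9   9  12  23  48  69  77  78  79
   79  79  78  77]
 [ 76  66  46  24  12  10   8  10  10  10  10  11  19  42  67  78  79  79
   79  79  77  77]
 [ 77  68  47  24  13  11  12  12  11  11  12  11  18  38  64  76  77  79
   79  80  78  76]
 [ 77  71  55  29  14  11  17  23  27  24  19  13  16  33  58  73  77  79
   80  80  78  77]
 [ 80  76  61  36  18  26  45  63  69  67  54  31  17  27  51  70  77  79
   80  79  78  77]
 [ 79  77  65  38  18  26  45  65  73  72  60  37  20  28  50  69  76  78
   79  79  78  77]
 [ 80  77  66  41  21  24  46  67  76  75  64  41  21  23  45  67  77  78
   78  80  79  78]
 [ 80  77  68  47  24  21  42  64  75  76  66  44  23  20  43  68  78  78
   79  80  79  79]
 [ 80  77  70  49  27  20  39  64  74  76  67  48  25  20  40  66  76  80
   82  86  95 106]
 [106  98  88  68  38  21  38  63  74  77  70  53  29  20  40  70  95 109
  116 119 120 121]
 [122 121 117  99  58  23  31  53  70  76  75  62  36  21  42  86 136 172
  171 143 124 121]
 [121 121 117 101  61  26  24  44  63  71  68  55  32  20  40  76 108 120
  122 121 121 121]
 [120 121 119 104  69  32  14  14  17  19  18  15  11  13  32  69 105 118
  120 119 118 118]
 [121 121 118 107  75  40  19  15  15  20  20  18  16  23  40  70  93 101
   99  97  92  84]
 [117 116 115 113 108 102  96  98 123 154 165 152 121 102 103 107 110 111
  110 110 109 106]]
```

View pics/w1c.png

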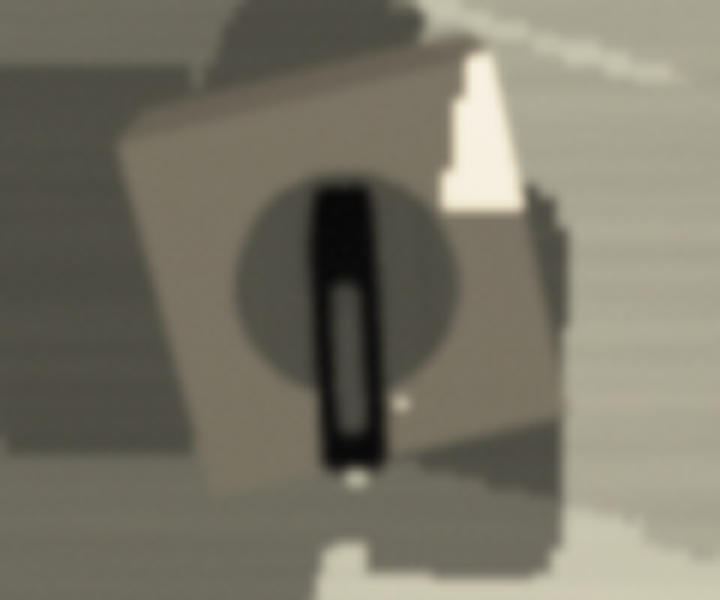

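Run:
```python
from h import *
d=np.load('pics/w1.png.npy',allow_pickle=True).item(); s=d['s']
f=lambda x,y,z:ray('wrist',(225+x/6-.4,145+y/6-.4),z,s)
print('shoulder',f(347,285,.051))
a,b=f(345,284,.099),f(355,464,.099); print('bow top',a,b,(a+b)/2,np.arctan2(*(b-a)[1::-1]),np.linalg.norm(b-a))
q=[f(*p,.046) for p in[(120,148),(478,45),(562,410),(212,492)]];print(q,np.mean(q,0))
```

```text
shoulder [ 0.52936229 -0.127856    0.051     ]
bow top [ 0.51893411 -0.12846359  0.099     ] [ 0.54597894 -0.12705752  0.099     ] [ 0.53245653 -0.12776056  0.099     ] 0.051943615457619614 0.02708134749615209
[array([ 0.50680532, -0.16584808,  0.046     ]), array([ 0.48996499, -0.10606044,  0.046     ]), array([ 0.55275261, -0.09054326,  0.046     ]), array([ 0.56746207, -0.15160949,  0.046     ])] [ 0.52924625 -0.12851532  0.046     ]
```

arm_command --increments '[[[-2.5,2.5,-20,0,0,0.06,1],[-2.5,2.5,-50,0,0,0.06,1],[-2.5,2.5,-80,0,0,0.06,1],[-2.5,2.5,-110,0,0,0.06,1],[-2.5,2.5,-135,0,0,0.06,1],[-2.5,2.5,-148,0,0,0.06,1],[-2.5,2.5,-148,0,0,0.06,1],[-2.5,2.5,-148,0,0,0.06,1]]]'

```text
clock: 2.48
tool_pos: [0.5283, -0.1252, 0.0603]
eef_rot: [-0.028, 1.0, -0.0, -0.0]
wrist_force: [0.3, 0.5, -0.1]
width: 0.0915
```

arm_command --increments '[[[0,0,0,0,0,0,0.05],[0,0,0,0,0,0,0.05],[0,0,0,0,0,0,0.05],[0,0,0,0,0,0,0.05],[0,0,0,0,0,0,0.05],[0,0,0,0,0,0,0.05],[0,0,0,0,0,0,0.05],[0,0,0,0,0,0,0.05],[0,0,0,0,0,0,0.05],[0,0,0,0,0,0,0.05]]]' --grip_force 30

```text
clock: 3.32
tool_pos: [0.5283, -0.1252, 0.0603]
eef_rot: [-0.028, 1.0, -0.0, -0.001]
wrist_force: [-0.7, -0.6, -0.3]
width: 0.0276
```

Run:
```python
from h import *
im,s=snap('wrist','w2.png'); print(s['tool_pos'],s['eef_rot'],s['width'],s['wrist_force'],s['moment'])
```

```text
[ 0.52827887 -0.12520452  0.06030437] [-2.75548766e-02  9.99620094e-01 -3.81721981e-04 -5.00122777e-04] 0.027584282673215915 [-0.71630909 -0.55488778 -0.26500455] [ 0.03450604  0.03457841 -0.02350387]
```

arm_command --increments '[[[1,-2.5,0,0,0,0,0.05],[1,-2.5,0,0,0,0,0.05],[1,-2.5,0,0,0,0,0.05],[1,-2.5,0,0,0,0,0.05],[1,-2.5,0,0,0,0,0.05]]]' --grip_force 30

```text
clock: 3.78
tool_pos: [0.5293, -0.1278, 0.0603]
eef_rot: [-0.028, 1.0, -0.0, -0.0]
wrist_force: [1.5, -0.6, 1.6]
width: 0.0099
```

Run:
```python
from h import *
im,s=snap('wrist','w2.png'); print(s['tool_pos'],s['eef_rot'],s['width'],s['wrist_force'],s['moment'])
```

```text
[ 0.52931139 -0.12777184  0.06030631] [-2.75548547e-02  9.99620096e-01 -4.19097578e-04 -4.67719380e-04] 0.009904243735104071 [ 1.47126028 -0.59955236  1.61578059] [-0.07530125 -0.03436236  0.03999581]
```

arm_command --increments '[[[0,0,15,0,0,0,0],[0,0,40,0,0,0,0],[0,0,70,0,0,0,0],[0,0,105,0,0,0,0],[0,0,140,0,0,0,0],[5,40,140,0,0,0,0],[10,80,140,0,0,0,0],[15,120,140,0,0,0,0],[20,160,140,0,0,0,0],[25,200,140,0,0,0,0],[30,240,140,0,0,0,0],[35,280,140,0,0,0,0],[40,315,140,0,0,0,0],[40,348,140,0,0,0,0],[40,348,140,0,0,0,0],[40,348,140,0,0,0,0],[40,348,140,0,0,0,0]]]'

```text
clock: 5.25
tool_pos: [0.5689, 0.22, 0.2]
eef_rot: [-0.028, 1.0, -0.001, -0.001]
wrist_force: [-0.7, 0.6, -0.9]
width: 0.0099
```

Run:
```python
from h import *
im,s=snap('wrist','w3.png'); print(s['tool_pos'],s['eef_rot'],s['width'],s['wrist_force'],s['moment'])
u=proj('wrist',[.528,.22,.102],s); print(u)
```

```text
[0.56890495 0.21998256 0.19999026] [-2.78367887e-02  9.99611968e-01 -6.08813066e-04 -8.10139597e-04] 0.009914497487258268 [-0.67255348  0.61009201 -0.88919813] [ 0.05853039  0.03679941 -0.02436774]
[282.48241213 161.37270018]
```

View pics/w3.png

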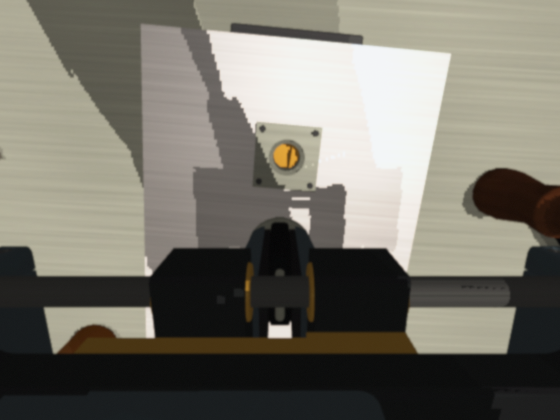

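Key in hand, lock boss at about (287,156), with the slot visible in the brass core. I'll enlarge to measure.

Run:
```python
from h import *
c=cv2.imread('pics/w3.png')[112:202,240:340]; cv2.imwrite('pics/w3c.png',cv2.resize(c,None,fx=6,fy=6,interpolation=cv2.INTER_CUBIC))
```

```text
(no output)
```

View pics/w3c.png

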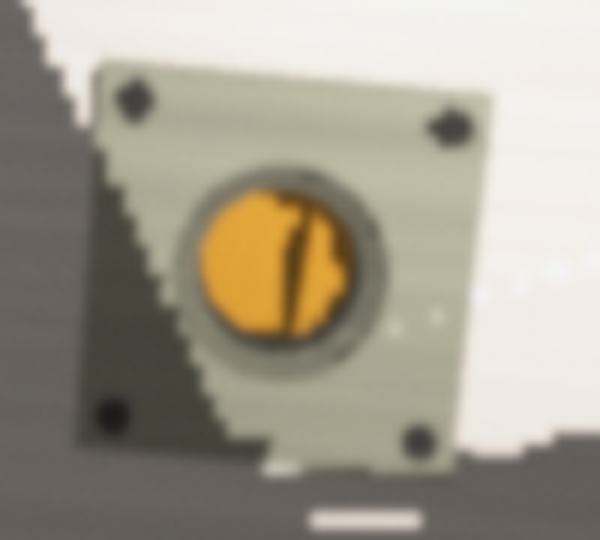

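Run:
```python
from h import *
d=np.load('pics/w3.png.npy',allow_pickle=True).item(); im,s=d['im'],d['s']
f=lambda x,y,z:ray('wrist',(240+(x+.5)/6-.5,112+(y+.5)/6-.5),z,s)
q=[f(*p,.102) for p in[(100,62),(492,95),(455,470),(78,445)]]; print(np.round(q,4),np.mean(q,0))
for i,j in((0,3),(1,2)): print('yaw x',np.arctan2(*(q[j]-q[i])[1::-1]))
for i,j in((0,1),(3,2)): v=q[j]-q[i];print('yaw y',np.arctan2(-v[0],v[1]))
print('mouth',f(280,272,.102))
for a,b in [((312,210),(297,330)),((298,210),(288,335)),((285,240),(283,335))]:
  a,b=f(*a,.082),f(*b,.082);v=b-a;print('slot',a,b,np.arctan2(v[1],v[0]))
print(im[143:170,272:300,1])
print(im[143:170,272:300,0])
```

```text
[[0.4984 0.1977 0.102 ]
 [0.4997 0.2491 0.102 ]
 [0.5499 0.2485 0.102 ]
 [0.5493 0.1966 0.102 ]] [0.52433746 0.22298541 0.102     ]
yaw x -0.020827772390693305
yaw x -0.012534504433545349
yaw y -0.025011660677714227
yaw y -0.010841152826301112
mouth [0.52426414 0.2228154  0.102     ]
slot [0.51728108 0.22734591 0.082     ] [0.53452075 0.22630031 0.082     ] -0.06057660064459077
slot [0.51739382 0.22534911 0.082     ] [0.53531926 0.22504225 0.082     ] -0.017117251635407543
slot [0.5217295 0.2237587 0.082    ] [0.53536021 0.22431759 0.082     ] 0.040979800393584946
[[172 169 159 147 136 129 124 122 124 127 128 123 115 108 101  97  98  98
  100 104 108 110 113 118 127 140 156 171]
 [167 160 144 130 125 122 123 127 134 141 143 138 129 115  93  81  79  82
   84  91  98 104 109 111 115 121 134 152]
 [160 147 132 122 121 125 131 140 149 157 159 157 152 137 107  87  82  78
   73  74  83  90  99 106 111 112 118 130]
 [150 133 124 121 126 135 145 154 160 165 166 166 164 153 133 119 114 102
   80  72  79  81  86  96 105 108 111 114]
 [138 125 123 126 136 147 157 162 166 166 167 167 167 164 157
[... 5090 characters left out ...]
131 131 123 113 122 155 189 209 218 220 222 222 221 215 192 140 121 163
  203 212 201 181 132  85  74  84 101 114]
 [130 133 129 117 107 119 152 185 204 211 213 214 213 207 184 137 128 171
  200 196 171 148 110  79  82  98 113 118]
 [131 133 132 125 112 103 114 143 170 181 184 185 184 179 160 125 130 169
  185 170 130 103  86  84 100 115 122 122]
 [133 134 133 130 123 110 101 103 117 124 127 129 128 126 115 100 115 143
  146 127  96  79  85  99 117 128 128 125]
 [133 136 133 131 128 122 109  97  91  88  86  86  85  85  81  79  88 101
  101  92  83  88 101 115 125 129 127 128]
 [137 143 138 133 131 128 122 114 103  94  89  83  79  77  77  77  78  84
   90  96  98 106 115 120 122 121 119 132]]
```

arm_command --increments '[[[-15,1,-5,0,0,-0.05,0],[-30,2,-10,0,0,-0.1,0],[-44.5,2.8,-15,0,0,-0.15,0],[-44.5,2.8,-30,0,0,-0.15,0],[-44.5,2.8,-45,0,0,-0.15,0],[-44.5,2.8,-50,0,0,-0.15,0],[-44.5,2.8,-50,0,0,-0.15,0],[-44.5,2.8,-50,0,0,-0.15,0]]]'

```text
clock: 5.97
tool_pos: [0.5248, 0.2217, 0.1504]
eef_rot: [0.048, 0.999, -0.001, -0.001]
wrist_force: [0.2, 0.3, -0.4]
width: 0.01
```

```bash
cat > st.py <<'E'
from h import *
s=monitor.observe(); q=s['eef_rot']
print('t',s['clock'],'p',np.round(s['tool_pos']*1000,2),'yaw',round(float(2*np.arctan2(q[1],q[0])-np.pi),4),'F',s['wrist_force'].round(2),'M',s['moment'].round(3),'w',s['width'],'tilt',np.round(q,4))
E
python3 st.py
```

```text
t 5.9667 p [524.82 221.73 150.41] yaw -0.0961 F [ 0.17  0.27 -0.35] M [-0.009  0.027  0.002] w 0.009983729045357563 tilt [ 4.800e-02  9.988e-01 -6.000e-04 -8.000e-04]
```

arm_command --increments '[[[-0.5,1.1,-3,0,0,0,0],[-0.5,1.1,-6,0,0,0,0],[-0.5,1.1,-9,0,0,0,0],[-0.5,1.1,-11,0,0,0,0],[-0.5,1.1,-11,0,0,0,0]]]'

```text
clock: 6.38
tool_pos: [0.5241, 0.2228, 0.139]
eef_rot: [0.048, 0.999, -0.001, -0.001]
wrist_force: [0.2, -0.4, -2.0]
width: 0.01
```

```bash
python3 st.py
```

```text
t 6.3833 p [524.09 222.78 139.  ] yaw -0.096 F [ 0.18 -0.42 -2.  ] M [-0.008 -0.014 -0.004] w 0.010029009989801083 tilt [ 4.800e-02  9.988e-01 -7.000e-04 -1.100e-03]
```

arm_command --increments '[[[0,0,-2,0,0,0,0],[0,0,-4,0,0,0,0],[0,0,-6,0,0,0,0],[0,0,-6,0,0,0,0]]]'

```text
clock: 6.72
tool_pos: [0.5239, 0.2227, 0.1325]
eef_rot: [0.048, 0.999, -0.001, -0.001]
wrist_force: [-0.1, -0.1, -1.2]
width: 0.01
```

```bash
python3 st.py
```

```text
t 6.7167 p [523.89 222.69 132.54] yaw -0.0961 F [-0.09 -0.07 -1.21] M [0.035 0.029 0.049] w 0.009954197399285112 tilt [ 4.800e-02  9.988e-01 -8.000e-04 -1.300e-03]
```

arm_command --increments '[[[0,0,-1,0,0,0,0],[0,0,-2,0,0,0,0],[0,0,-2,0,0,0,0]]]'

```text
clock: 6.97
tool_pos: [0.5238, 0.2226, 0.1303]
eef_rot: [0.048, 0.999, -0.001, -0.001]
wrist_force: [0.2, 0.1, -1.2]
width: 0.01
```

```bash
python3 st.py
```

```text
t 6.9667 p [523.78 222.65 130.32] yaw -0.096 F [ 0.25  0.12 -1.19] M [ 0.059 -0.022  0.064] w 0.009951288952064033 tilt [ 4.800e-02  9.988e-01 -8.000e-04 -1.500e-03]
```

arm_command --increments '[[[0.2,0.2,-1,0,0,0,0],[0.2,0.2,-2,0,0,0,0],[0.2,0.2,-2,0,0,0,0]]]'

```text
clock: 7.22
tool_pos: [0.5239, 0.2228, 0.1282]
eef_rot: [0.048, 0.999, -0.001, -0.002]
wrist_force: [-0.3, -0.4, -0.2]
width: 0.0097
```

```bash
python3 st.py
```

```text
t 7.2167 p [523.93 222.84 128.16] yaw -0.0961 F [-0.32 -0.41 -0.23] M [-0.     0.016 -0.001] w 0.009723069032693052 tilt [ 4.800e-02  9.988e-01 -8.000e-04 -1.500e-03]
```

arm_command --increments '[[[0,0,-1,0,0,0,0],[0,0,-1,0,0,0,0]]]'

```text
clock: 7.38
tool_pos: [0.5239, 0.2228, 0.127]
eef_rot: [0.048, 0.999, -0.001, -0.002]
wrist_force: [0.9, -0.3, -0.4]
width: 0.0098
```

```bash
python3 st.py
```

```text
t 7.3833 p [523.86 222.82 127.  ] yaw -0.0961 F [ 0.88 -0.29 -0.4 ] M [0.085 0.013 0.009] w 0.009756371125898226 tilt [ 4.800e-02  9.988e-01 -9.000e-04 -1.600e-03]
```

arm_command --increments '[[[0,0,-0.5,0,0,0,0],[0,0,-1,0,0,0,0],[0,0,-1,0,0,0,0]]]'

```text
clock: 7.63
tool_pos: [0.5238, 0.2228, 0.1259]
eef_rot: [0.048, 0.999, -0.001, -0.002]
wrist_force: [0.1, 0.0, -0.1]
width: 0.0099
```

```bash
python3 st.py
```

```text
t 7.6333 p [523.81 222.78 125.89] yaw -0.0961 F [ 0.05  0.01 -0.12] M [-0.036 -0.011  0.021] w 0.009857410172904727 tilt [ 4.800e-02  9.988e-01 -9.000e-04 -1.700e-03]
```

arm_command --increments '[[[0,0,-0.5,0,0,0,0],[0,0,-1,0,0,0,0],[0,0,-1,0,0,0,0]]]'

```text
clock: 7.88
tool_pos: [0.5238, 0.2228, 0.1248]
eef_rot: [0.048, 0.999, -0.001, -0.002]
wrist_force: [-0.8, -0.6, -2.3]
width: 0.01
```

```bash
python3 st.py
```

```text
t 7.8833 p [523.77 222.8  124.79] yaw -0.096 F [-0.81 -0.59 -2.29] M [ 0.018 -0.018  0.036] w 0.01002799755642664 tilt [ 4.800e-02  9.988e-01 -9.000e-04 -1.700e-03]
```

The tip is already about 3 mm past the core face with no resistance, so the slot was hit at the measured angle. Continuing gently.

arm_command --increments '[[[0.2,0,-1,0,0,0,0],[0.2,0,-2,0,0,0,0],[0.2,0,-2,0,0,0,0]]]'

```text
clock: 8.13
tool_pos: [0.5239, 0.2227, 0.1226]
eef_rot: [0.048, 0.999, -0.001, -0.002]
wrist_force: [-0.5, -0.3, -1.6]
width: 0.0097
```

```bash
python3 st.py
```

```text
t 8.1333 p [523.89 222.74 122.59] yaw -0.0961 F [-0.48 -0.28 -1.6 ] M [ 0.027 -0.025  0.011] w 0.009726308223990437 tilt [ 0.048   0.9988 -0.001  -0.0018]
```

arm_command --increments '[[[0,0,-1,0,0,0,0],[0,0,-2,0,0,0,0],[0,0,-2,0,0,0,0]]]'

```text
clock: 8.38
tool_pos: [0.5238, 0.2227, 0.1203]
eef_rot: [0.048, 0.999, -0.001, -0.002]
wrist_force: [0.3, 0.3, -1.4]
width: 0.0095
```

```bash
python3 st.py
```

```text
t 8.3833 p [523.82 222.75 120.35] yaw -0.096 F [ 0.25  0.29 -1.39] M [ 0.101 -0.007  0.03 ] w 0.00949482438140781 tilt [ 0.048   0.9988 -0.001  -0.0019]
```

arm_command --increments '[[[0.2,0,-1,0,0,0,0],[0.2,0,-2,0,0,0,0],[0.2,0,-2,0,0,0,0]]]'

```text
clock: 8.63
tool_pos: [0.5239, 0.2227, 0.1181]
eef_rot: [0.048, 0.999, -0.001, -0.002]
wrist_force: [-0.5, 0.3, -0.6]
width: 0.0099
```

```bash
python3 st.py
```

```text
t 8.6333 p [523.91 222.68 118.12] yaw -0.0961 F [-0.54  0.33 -0.62] M [0.068 0.011 0.046] w 0.009914618042395289 tilt [ 0.048   0.9988 -0.0011 -0.002 ]
```

arm_command --increments '[[[0,0,-0.5,0,0,0,0],[0,0,-1,0,0,0,0],[0,0,-1,0,0,0,0]]]'

```text
clock: 8.88
tool_pos: [0.5239, 0.2227, 0.117]
eef_rot: [0.048, 0.999, -0.001, -0.002]
wrist_force: [0.1, 0.9, -0.8]
width: 0.0101
```

```bash
python3 st.py
```

```text
t 8.8833 p [523.87 222.67 117.04] yaw -0.0961 F [ 0.07  0.95 -0.82] M [ 0.023  0.015 -0.01 ] w 0.010052688632780957 tilt [ 0.048   0.9988 -0.0011 -0.0021]
```

arm_command --increments '[[[0.1,0,-0.5,0,0,0,0],[0.1,0,-0.7,0,0,0,0],[0.1,0,-0.7,0,0,0,0]]]'

```text
clock: 9.13
tool_pos: [0.524, 0.2227, 0.1164]
eef_rot: [0.048, 0.999, -0.001, -0.002]
wrist_force: [-0.3, -0.1, 0.5]
width: 0.0099
```

```bash
python3 st.py
```

```text
t 9.1333 p [524.02 222.68 116.4 ] yaw -0.0961 F [-0.31 -0.06  0.53] M [ 0.026 -0.017  0.056] w 0.009931770883121185 tilt [ 0.048   0.9988 -0.0011 -0.002 ]
```

arm_command --increments '[[[0,0,-0.3,0,0,0,0],[0,0,-0.5,0,0,0,0],[0,0,-0.5,0,0,0,0]]]'

```text
clock: 9.38
tool_pos: [0.524, 0.2227, 0.1163]
eef_rot: [0.048, 0.999, -0.001, -0.002]
wrist_force: [-3.6, -2.6, 7.5]
width: 0.0099
```

Run:
```python
exec(open('st.py').read())
a,_=snap('scene','s2.png'); a=a[130:250,300:420,::-1]; b,_=snap('top','t2.png'); b=b[180:270,150:255,::-1]
cv2.imwrite('pics/c2.png',np.hstack([cv2.resize(a,(400,400),interpolation=2),cv2.resize(b,(400,400),interpolation=2)]))
```

```text
t 9.3833 p [524.02 222.67 116.33] yaw -0.096 F [-3.59 -2.55  7.49] M [-0.241  0.613 -0.019] w 0.009870903971228855 tilt [ 0.048   0.9988 -0.0011 -0.0021]
```

Contact exactly at the fully-home height (7.5 N). Now turning clockwise.

arm_command --increments '[[[0,0,-0.2,0,0,-0.05,0],[0,0,-0.2,0,0,-0.1,0],[0,0,-0.2,0,0,-0.15,0],[0,0,-0.2,0,0,-0.2,0],[0,0,-0.2,0,0,-0.25,0],[0,0,-0.2,0,0,-0.25,0]]]'

```text
clock: 9.98
tool_pos: [0.5243, 0.223, 0.1164]
eef_rot: [0.173, 0.985, -0.001, -0.002]
wrist_force: [0.3, 2.3, 1.1]
width: 0.0102
```

```bash
python3 st.py
```

```text
t 9.9833 p [524.35 222.98 116.38] yaw -0.3483 F [0.28 2.31 1.1 ] M [ 0.576 -0.096  0.073] w 0.010152998958344395 tilt [ 1.733e-01  9.849e-01 -5.000e-04 -1.900e-03]
```

arm_command --increments '[[[0,0,-0.4,0,0,-0.05,0],[0,0,-0.4,0,0,-0.1,0],[0,0,-0.4,0,0,-0.15,0],[0,0,-0.4,0,0,-0.2,0],[0,0,-0.4,0,0,-0.25,0],[0,0,-0.4,0,0,-0.3,0],[0,0,-0.4,0,0,-0.3,0]]]'

```text
clock: 10.57
tool_pos: [0.5244, 0.2231, 0.1163]
eef_rot: [0.319, 0.948, -0.0, -0.002]
wrist_force: [-1.9, 0.8, 5.5]
width: 0.0095
```

```bash
python3 st.py
```

```text
t 10.5667 p [524.43 223.08 116.34] yaw -0.6495 F [-1.88  0.85  5.51] M [0.032 0.4   0.099] w 0.009538070877172507 tilt [ 3.191e-01  9.477e-01 -2.000e-04 -1.900e-03]
```

arm_command --increments '[[[0,0,-0.2,0,0,-0.05,0],[0,0,-0.2,0,0,-0.1,0],[0,0,-0.2,0,0,-0.15,0],[0,0,-0.2,0,0,-0.2,0],[0,0,-0.2,0,0,-0.2,0]]]'

```text
clock: 10.98
tool_pos: [0.5244, 0.2231, 0.1163]
eef_rot: [0.412, 0.911, -0.0, -0.002]
wrist_force: [-2.4, -0.4, 4.9]
width: 0.0099
```

```bash
python3 st.py
```

```text
t 10.9833 p [524.44 223.14 116.33] yaw -0.8499 F [-2.35 -0.43  4.85] M [-0.072  0.348  0.077] w 0.009873845356335181 tilt [ 0.4123  0.9111 -0.     -0.0019]
```

arm_command --increments '[[[0,0,-0.2,0,0,-0.04,0],[0,0,-0.2,0,0,-0.08,0],[0,0,-0.2,0,0,-0.12,0],[0,0,-0.2,0,0,-0.15,0],[0,0,-0.2,0,0,-0.15,0],[0,0,-0.2,0,0,-0.15,0]]]'

```text
clock: 11.48
tool_pos: [0.5245, 0.2232, 0.1163]
eef_rot: [0.478, 0.878, 0.0, -0.002]
wrist_force: [-2.7, 0.6, 5.3]
width: 0.01
```

Run:
```python
exec(open('st.py').read())
b0=np.load('pics/t1.png.npy',allow_pickle=True).item()['im']; b,_=snap('top','t3.png'); a,_=snap('scene','s3.png')
f=lambda x:cv2.resize(x[150:300,130:270,::-1],(370,396),interpolation=2)
cv2.imwrite('pics/c3.png',np.hstack([f(b0),f(b)]))
```

```text
t 11.4833 p [524.5  223.16 116.33] yaw -0.9968 F [-2.72  0.58  5.31] M [-0.021  0.409 -0.031] w 0.009991572436290957 tilt [ 4.780e-01  8.783e-01  2.000e-04 -1.900e-03]
```

View pics/c3.png

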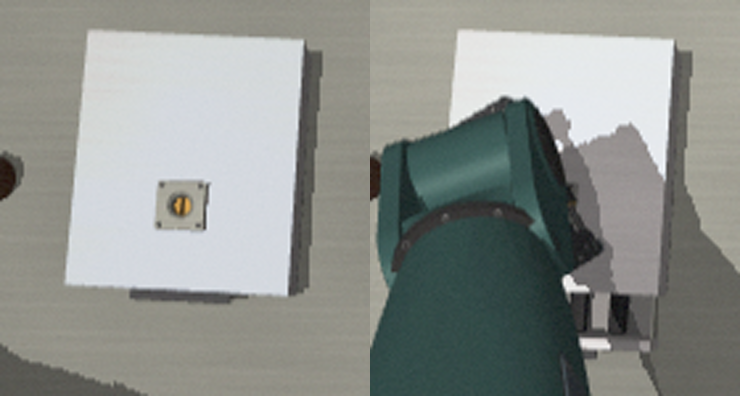

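The drawer has sprung out. Releasing the key and retreating upward.

arm_command --increments '[[[0,0,0,0,0,0,0],[0,0,0,0,0,0,0],[0,0,0,0,0,0,0.3],[0,0,0,0,0,0,0.5],[0,0,0,0,0,0,0.6],[0,0,0,0,0,0,0.6],[0,0,0,0,0,0,0.6],[0,0,0,0,0,0,0.6]]]'

```text
clock: 12.25
tool_pos: [0.5245, 0.2232, 0.1163]
eef_rot: [0.478, 0.878, 0.0, -0.002]
wrist_force: [0.2, -0.2, 0.1]
width: 0.0469
```

```bash
python3 st.py
```

```text
t 12.25 p [524.5  223.15 116.31] yaw -0.9965 F [ 0.23 -0.17  0.08] M [-0.016  0.037  0.076] w 0.046936789402057255 tilt [ 4.779e-01  8.784e-01  2.000e-04 -1.900e-03]
```

arm_command --increments '[[[0,0,5,0,0,0,0.6],[0,0,15,0,0,0,0.6],[0,0,35,0,0,0,0.6],[0,0,60,0,0,0,0.6],[0,0,90,0,0,0,0.6],[0,0,120,0,0,0,0.6],[40,0,130,0,0,0,0.6],[60,0,130,0,0,0,0.6],[60,0,130,0,0,0,0.6],[60,0,130,0,0,0,0.6],[60,0,130,0,0,0,0.6]]]'

```text
clock: 13.17
tool_pos: [0.5838, 0.223, 0.2463]
eef_rot: [0.478, 0.878, -0.0, -0.002]
wrist_force: [-1.2, -0.2, -0.4]
width: 0.0549
```

Run:
```python
exec(open('st.py').read())
w,s=snap('wrist','w4.png'); a,_=snap('scene','s4.png')
cv2.imwrite('pics/c4.png',np.hstack([w[:,100:460,::-1],a[:,160:500,::-1]]))
```

```text
t 13.1667 p [583.76 222.97 246.34] yaw -0.9966 F [-1.19 -0.17 -0.37] M [ 0.009  0.024 -0.037] w 0.05491007157269011 tilt [ 4.779e-01  8.784e-01 -1.000e-04 -2.100e-03]
```

View pics/c4.png

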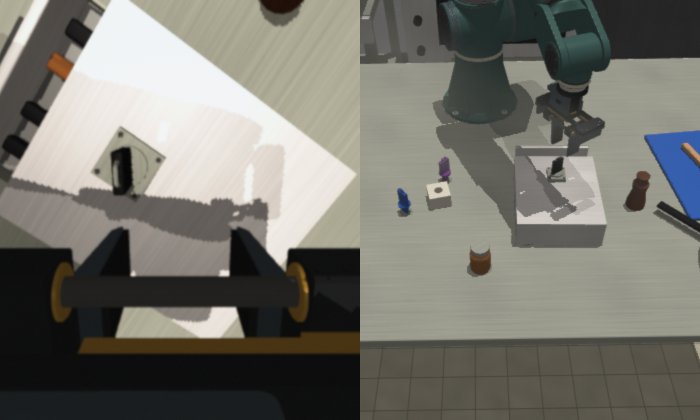

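The view shows the key upright in the lock with its shoulder on the boss. The drawer is out, and the mill, jar and decoys are standing as before.

```bash
python3 -c "
from h import *
print(job.close_job())"
```

```text
the job is handed in; nothing more can be done
None
```

The knife drawer is open and the key is standing in the lock. I handed the job in at about 13 s on the robot's clock.

- **Key:** I took the black key from the stand, not the blue or purple look-alikes.
- **Insertion:** I lined the key up with the slot angle measured in the wrist camera picture. It slid in without resistance, so no search for the slot was needed. It met the boss exactly at the fully-home height, with about 7.5 N.
- **Turn:** I turned it clockwise about 0.9 rad, with about 5 N of press and a moment of no more than about 0.1 N m. The picture taken at the end of the turn showed the drawer sprung out.
- **Last checks:** After I released the key and backed away, the wrist force was near zero. The pictures showed the key upright with its shoulder on the boss and the drawer out. The pepper mill, the jar and both decoys were standing as before.

No check failed or disagreed. The bowl lay outside the last picture, but the arm never went near it. Once the arm had let go, I judged the key's seating only from the picture.

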